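Draw the packing bar out from under the stacked blocks

ROBOT

A 6-joint arm with a two-finger parallel gripper is mounted at the origin on a cart in front of the work surface, level with it; the furniture and walls round the work are solid. World frame = base frame: x ahead of the robot, y to its left, z up, the work surface at z = 0. Lengths are in m, angles in rad, forces in N, time in s.
With the tool pointing down it reaches from about 0.4 to 0.925 m from the base axis. Payload 12.5 kg.
Tool frame: the origin (TCP) lies at the very end of the fingers, on their centre line; the grasp point (between the pads) lies 19 mm behind it; z points along the fingers, x is the direction in which the jaws open and shut, and the axes are right-handed (so a half turn about z gives the same grasp; the last joint's range is limited). The gripper opens to 95 mm and grips with 3 to 60 N. Pads are 20 mm wide; open, the fingers measure 119 mm over their backs; the gripper's body (75 mm by 180 mm) begins 59 mm behind the grasp point.
Start: joints at [-1.302, 0.491, 1.559, -0, 1.092, -0.106], TCP at [0.229, -0.582, 0.195] pointing down, gripper open.
Joint ranges: [-3.1, 3.1], [-0.84, 2.19], [0.05, 2.79], [-1.13, 4.28], [0.06, 2.93], [-2.69, 2.69]. Speed limits (rad/s): [2.22, 2.22, 2.79, 3.14, 3.14, 3.14].

INTERFACE

Orientations are given as [roll, pitch, yaw] about the fixed x, y, z axes, in that order (R = Rz(yaw) Ry(pitch) Rx(roll)).
In Python, from rig import env, read_camera, get_calibration gives the robot as it stands.
- The arm moves only by the shell command python3 -m pendant 'ROWS' [FORCE]. ROWS is a JSON object of lists of equal length, an entry for each row: "fingers": the finger opening in cm, from 0 to 9.51; "offset": the shift along the tool's x, y, z in cm, a list of three; "angular": the turn, a rotation vector about the tool's x, y, z in degrees, a list of three. A call has 1 to 12 rows; each row shifts and turns the pose as measured when the row begins, along the tool's axes as they then stand; what a row does not reach is not made up. A row lasts 1/8 s, in which the tool goes at most 62.5 mm and 10.7 degrees, less where a joint would pass 70% of its speed; a pose out of reach is approached as far as the arm can. A call is refused whole if a number of a shift passes 6.25 or a number of a turn 10.7, either way. A call with a gripper value outside its range is refused whole. The fingers move at their own pace and stop on an object; FORCE is the grip in N (left out, the last holds). Time passes only in rows, so rows that do not move let the fingers close. It gives the time, the measured TCP pose, the force and the opening at its end, in the units of the state.
- env.sense(): the state, without advancing time (a new reading comes with each control period).
- read_camera(name): name is "scene" or "top" or "wrist"; returns the picture (384x512x3 uint8, red, green, blue); there is no depth.
- get_calibration(name): a dict with "fovy" (degrees; the focal length in pixels is half the picture's height over the tangent of half this angle, whatever the lens; pixels are square), "cx", "cy" (the principal point, pixels), "eye" and "rotation" of the camera in the world. Camera axes: x right, y down, z forward; pixel columns grow to the right and rows downward; lengths in m; the calibration is good to about 2 mm. The wrist camera is an equidistant fisheye: a pixel r from the principal point sees the ray r / f radians off the axis. A picture is of the moment at which its call begins: read the wrist's pose just before it. get_calibration takes no time and is no camera call; for the wrist camera it gives the pose at the moment of the call.
- env.job_done(): hands the job in, once; it reports no verdict.
The state is a dict: "t": time; "qpos": joint angles; "joint_vel": joint speeds; "joint_torque": joint torques, N m; "ee_pos": TCP position; "ee_rot": TCP orientation; "force": force on the tool from outside, world axes, zero at the start; "moment": the same for the moment, N m; "gripper_width": opening from 0.0 (shut) to 1.0 (fully open).
Only numpy, scipy, OpenCV 4.12 (cv2) and the standard library are available. Lean on these libraries where they do the work, as an engineer would, in place of code of your own. Each camera call takes 0.05 s, during which the arm holds its last target. There are 200 camera calls.

TASK

The V block and the spacer block are stacked on a T-headed packing bar that lies in the steel fork. Without touching the blocks, draw the bar out lengthwise through the gate at the fork's mouth, easing its head through by feel so that it never bears hard on the fork, and let the stack settle upright on the rails. Then lay the bar gently, flat and centred along the steel plate; leave the dressing stick, the grinding wheel and the jar alone.

Things in the scene. Friction and masses are not known exactly. Their poses are not given: they have to be found in the camera images.
- fork: Steel fork screwed to the bench: two rails 14 mm high, inner faces at y -22 and 22, outer -40 and 40, x 2 to 62; rear web x 62 to 78; the bench is the floor between. x axis from mouth to rear. At the mouth a gate of two lugs, 36 mm high, x -12 to 0, leaves a gap 28 mm wide. The gate is clamped anywhere up to 7 mm to either side of the fork's centre line (y = 0); where is not measured, it must be felt or seen. It does not move. Origin: bench height, centre line.
- packing_bar: Dark steel bar, 112 long, 19 mm high, 0.22 to 0.37 kg, in the fork, within 1.2 degrees of its axis; 50 mm stand out of the gate. x axis along it, to the rear: stem 10 mm wide x -56 to 42, head 26 mm wide x 42 to 56 with square shoulders. The head has 1 mm play a side in the gate, else a shoulder catches on a lug; keep force on fork and gate under 20 N. Drag 2 to 6 N. Origin: centre of underside.
- spacer_block: Plain steel block, 51 x 70 x 25 mm, 70 across the fork, 0.2 kg, resting on the bar only, 5 mm above the rails, 1 to 4 mm behind the gate. The moving bar drags it against the lugs, which hold it; it sinks onto the rails as the bar leaves. Oiled. Origin: centre of its underside, z up, x as the fork's.
- v_block: Grey steel V block, 38 x 60 x 42 mm, 0.28 to 0.52 kg, standing loose on the spacer block, notch up, its 60 mm side across the fork. Origin: centre of its underside, z up, x as the fork's. Its top is 86 mm above the bench at the start.
- steel_plate: Bare steel plate, 70 x 130 x 8 mm, lying on the bench, does not move. Origin: centre of its underside; y axis along its 130 mm length, z up.
- dressing_stick: Dark green dressing stick, 22 x 95 x 22 mm, loose bystander. Origin: centre of its underside, y along it.
- grinding_wheel_3: Small pink grinding wheel, 44 mm across, 25 mm high, loose bystander. Origin: centre of its underside.
- paste_jar_1: Cream jar with a black lid, 54 mm across, 48 mm high, loose bystander. Origin: centre of its underside.

How it is judged:
By the outcome, as a careful person would: the job done as asked, in the order asked, and still so for the second after the job is handed in, with the robot touching nothing.
It also fails if it takes over 72 s, if anything falls off the work surface, if the arm or the gripper's body presses on something with over 40 N, if the wrist force passes 120 N, or if a joint passes its speed limit or range.

## Working session

There is one attempt and no reset: what is moved stays moved. The work goes in short steps, Python scripts to look and compute and a shell command to move; the robot and the scene stay as the last step left them, time stands still between calls to the robot, and variables do not carry over. Pictures are saved under pics/ and viewed, on a budget of 10 in all, crops included, one or two more only if the job needs it, and the job is handed in when it is done.

```bash
ls; mkdir -p pics; python3 - <<'E'
from rig import env, read_camera, get_calibration
import cv2
for n in("scene","top"):
    im=read_camera(n); cv2.imwrite(f"pics/{n}0.png",cv2.cvtColor(im,cv2.COLOR_RGB2BGR)); print(n,get_calibration(n))
print(env.sense())
E
```

```text
pics
scene {'fovy': 50.88235730727181, 'cx': 257.0663510677253, 'cy': 194.44775442842908, 'eye': array([0.06216166, 0.58054274, 0.73736626]), 'rotation': array([-2.37154659, -0.01099631, -2.33019767])}
top {'fovy': 48.57619144014366, 'cx': 258.8205057725185, 'cy': 192.0218351764286, 'eye': array([0.38378856, 0.11706021, 1.05363812]), 'rotation': array([-3.02938821,  0.00630892, -1.570484  ])}
{'t': 0.1, 'qpos': array([-1.30161991e+00,  4.91531468e-01,  1.55940820e+00, -2.21439123e-05,
        1.09170375e+00, -1.05608053e-01]), 'joint_vel': array([ 0.00193   , -0.0002209 , -0.00098727, -0.00141095,  0.0009538 ,
       -0.00134598]), 'joint_torque': array([ 1.96361187e-03, -6.13622475e+01, -2.58606684e+01,  6.93929521e-02,
        4.69911215e-02, -2.39145680e-05]), 'ee_pos': array([ 0.22874015, -0.58137323,  0.19409342]), 'ee_rot': array([-3.14150142e+00,  1.04698239e-03, -1.19600159e+00]), 'force': array([-0.51461903, -0.88168372, -0.36640229]), 'moment': array([ 0.0037184 , -0.01422143,  0.0155135 ]), 'gripper_width': 1.000333019990245}
```

View pics/top0.png

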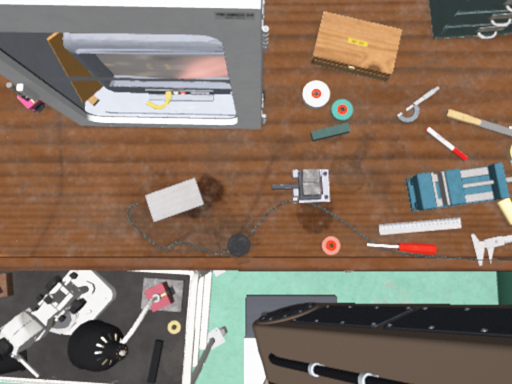

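View pics/scene0.png

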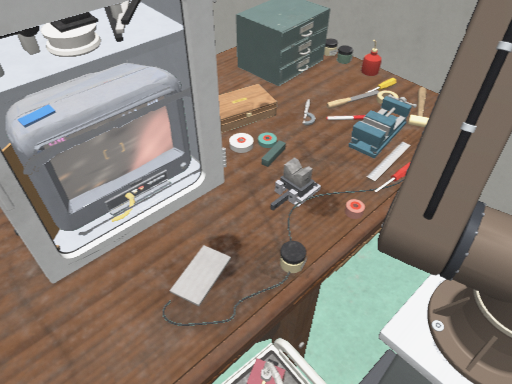

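```bash
cat > h.py <<'E'
import numpy as np, cv2
from scipy.spatial.transform import Rotation as R
from rig import env, read_camera, get_calibration
def ray(c,u,v,fish=False):
    f=192/np.tan(np.radians(c['fovy'])/2); d=np.array([u-c['cx'],v-c['cy']])/f
    if fish:
        r=np.hypot(*d); k=np.array([*(d/r*np.sin(r)),np.cos(r)]) if r>0 else np.array([0,0,1.])
    else: k=np.array([*d,1.])
    return R.from_euler('xyz',c['rotation']).as_matrix()@k
def w(c,u,v,z,fish=False):
    k=ray(c,u,v,fish); e=np.array(c['eye']); return e+k*(z-e[2])/k[2]
def proj(c,p,fish=False):
    f=192/np.tan(np.radians(c['fovy'])/2)
    k=R.from_euler('xyz',c['rotation']).as_matrix().T@(np.array(p)-c['eye'])
    if fish:
        s=np.hypot(k[0],k[1]); a=np.arctan2(s,k[2]); return np.array([c['cx'],c['cy']])+f*a*k[:2]/s
    return np.array([c['cx'],c['cy']])+f*k[:2]/k[2]
def save(n,im): cv2.imwrite(n,cv2.cvtColor(im,cv2.COLOR_RGB2BGR))
E
python3 - <<'E'
from h import *
im=cv2.cvtColor(cv2.imread('pics/top0.png'),cv2.COLOR_BGR2RGB)
a=cv2.resize(im[160:215,260:340],None,fx=7,fy=7,interpolation=cv2.INTER_CUBIC)
b=cv2.resize(im[170:230,135:215],None,fx=2.5,fy=2.5,interpolation=cv2.INTER_CUBIC)
o=np.zeros((385+150,560,3),np.uint8); o[:385,:560]=a; o[385:535,:200]=b; save('pics/crop.png',o)
c=get_calibration('top')
for n,u,v,z in [('bar end',273,186,.019),('gate',298,187,.036),('fork rear',330,186,.014),('plate',175,200,.008),('stick',330,131,.02),('wheel',331,245,.025),('jar',238,245,.048),('furn',265,125,0)]: print(n,w(c,u,v,z).round(3))
print(get_calibration('wrist'))
E
```

```text
bar end [0.515 0.089 0.019]
gate [0.511 0.029 0.036]
fork rear [ 0.516 -0.051  0.014]
plate [0.482 0.331 0.008]
stick [ 0.653 -0.053  0.02 ]
wheel [ 0.372 -0.049  0.025]
jar [0.372 0.172 0.048]
furn [0.674 0.108 0.   ]
{'fovy': 65.70646984690485, 'cx': 257.9500962587229, 'cy': 192.59827358961672, 'eye': array([ 0.30181898, -0.55172015,  0.38337434]), 'rotation': array([ 2.86113598e+00,  1.00406157e-03, -1.19716151e+00])}
```

View pics/crop.png

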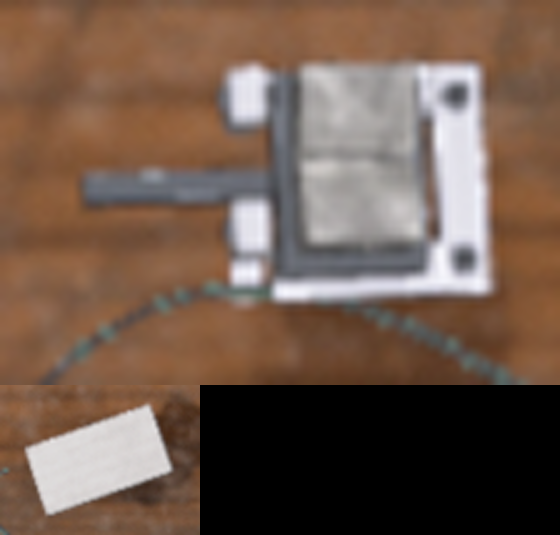

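```bash
python3 - <<'E'
from h import *
p0=np.array([.229,-.581]);p1=np.array([.515,.10]);n=12;d=(p1-p0)/n;y=-1.196
for i in range(n):
    yy=y+min(i,7)*1.196/7
    print(i,(100*d@[np.cos(yy),np.sin(yy)]).round(2),(100*d@[np.sin(yy),-np.cos(yy)]).round(2))
E
```

```text
0 -4.41 -4.3
1 -3.61 -4.98
2 -2.71 -5.52
3 -1.74 -5.91
4 -0.71 -6.11
5 0.34 -6.15
6 1.38 -6.0
7 2.38 -5.68
8 2.38 -5.68
9 2.38 -5.68
10 2.38 -5.68
11 2.38 -5.68
```

```bash
python3 -m pendant '{"fingers":[5,5,5,5,5,5,5,5,5,5,5,5],"offset":[[-4.4,-4.3,0],[-3.6,-5,0],[-2.7,-5.5,0],[-1.7,-5.9,0],[-0.7,-6.1,0],[0.3,-6.1,0],[1.4,-6,0],[2.4,-5.7,0],[2.4,-5.7,1],[2.4,-5.7,2],[2.4,-5.7,2],[2.4,-5.7,2]],"angular":[[0,0,-9.8],[0,0,-9.8],[0,0,-9.8],[0,0,-9.8],[0,0,-9.8],[0,0,-9.8],[0,0,-9.8],[0,0,0],[0,0,0],[0,0,0],[0,0,0],[0,0,0]]}'
```

```text
t: 1.6
ee_pos: [0.4982, 0.1073, 0.1271]
ee_rot: [-3.14, -0.003, 0.035]
force: [-0.0, -0.3, 0.2]
gripper_width: 0.53
```

```bash
python3 -m pendant '{"fingers":[5,5],"offset":[[1.5,0,0],[0,0,0]],"angular":[[0,0,2],[0,0,0]]}'; python3 - <<'E'
from h import *
import json
c=get_calibration('wrist'); im=read_camera('wrist'); save('pics/w1.png',im)
json.dump({k:np.array(v).tolist() for k,v in c.items()},open('w1.json','w'))
print(c, env.sense()['ee_pos'])
save('pics/w1b.png',cv2.resize(im[:,60:460],(800,768))[:600])
E
```

```text
t: 1.85
ee_pos: [0.513, 0.1118, 0.1249]
ee_rot: [-3.14, -0.0, 0.006]
force: [-0.0, 0.2, -0.5]
gripper_width: 0.524
{'fovy': 65.70646984690485, 'cx': 257.9500962587229, 'cy': 192.59827358961672, 'eye': array([0.51278318, 0.19087135, 0.31433539]), 'rotation': array([ 2.86280474e+00, -2.59313099e-04,  4.42007738e-03])} [0.51229971 0.11152301 0.12495628]
```

View pics/w1.png

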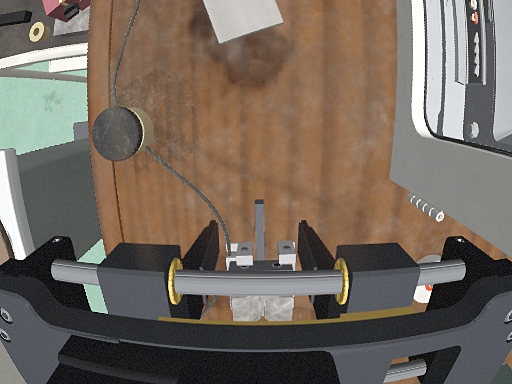

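```bash
python3 - <<'E'
from h import *
im=cv2.imread('pics/w1.png')
cv2.imwrite('pics/w1c.png',cv2.resize(im[190:275,210:320],None,fx=7,fy=7,interpolation=cv2.INTER_CUBIC))
E
```

```text
(no output)
```

View pics/w1c.png

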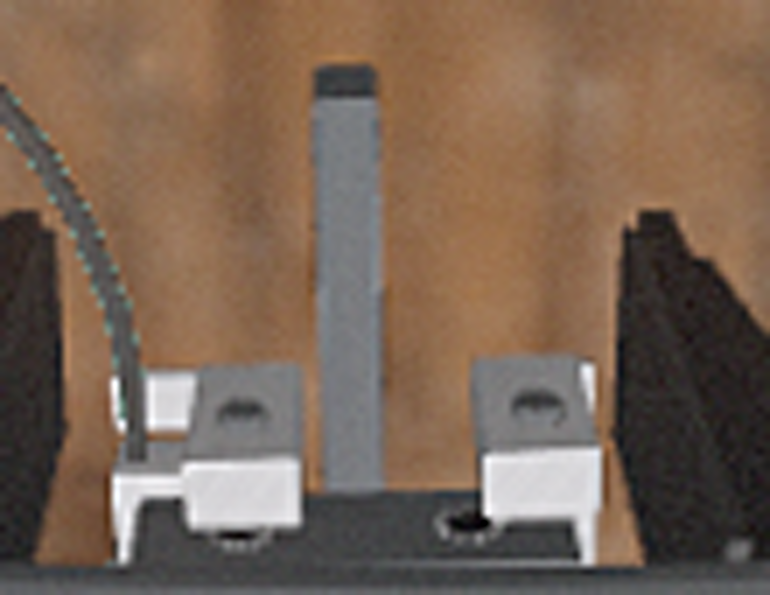

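```bash
python3 - <<'E'
from h import *
import json
c=json.load(open('w1.json'))
def q(n,u,v,z): p=w(c,210+(u+.0)/7-.43,190+v/7-.43,z,True)*1000; print(n,p.round(1)); return p[:2]
L=q('Ltop out',302,458,.036);Rr=q('Rtop out',483,450,.036);a=q('Ltop in',300,525,.036);b=q('Rtop in',483,518,.036)
q('Lbot',302,365,0);q('Rbot',472,357,0);q('Louter',187,458,.036);q('Router',601,450,.036)
e1=q('endL',312,97,.019);e2=q('endR',378,97,.019);q('endbL',315,65,0);q('endbR',376,65,0)
f1=q('barL',326,490,.019);f2=q('barR',383,490,.019)
f1=q('barLm',318,290,.019);f2=q('barRm',381,290,.019)
d=Rr-L; print('gate yaw deg',np.degrees(np.arctan2(d[1],d[0])),np.linalg.norm(d))
E
```

```text
Ltop out [508.   42.9  36. ]
Rtop out [535.2  44.2  36. ]
Ltop in [507.7  31.2  36. ]
Rtop in [535.6  32.4  36. ]
Lbot [507.4  41.3   0. ]
Rbot [535.7  42.8   0. ]
Louter [490.7  42.7  36. ]
Router [553.1  44.   36. ]
endL [509.3  94.6  19. ]
endR [519.2  94.6  19. ]
endbL [509.6  93.7   0. ]
endbR [519.2  93.7   0. ]
barL [511.5  28.   19. ]
barR [520.7  28.   19. ]
barLm [510.2  63.2  19. ]
barRm [520.   63.3  19. ]
gate yaw deg 2.897332756156105 27.243499185322705
```

```bash
python3 -m pendant '{"fingers":[5,5,5,5,5],"offset":[[0.25,4.15,0],[0,0,4],[0,0,4],[0,0,2],[0,0,0]],"angular":[[0,0,-1.3],[0,0,0],[0,0,0],[0,0,0],[0,0,0]]}'; python3 -c "
from h import *
s=env.sense();print(s['ee_pos'],s['ee_rot'],s['force'],s['moment'])"
```

```text
t: 2.52
ee_pos: [0.5127, 0.0652, 0.0245]
ee_rot: [-3.14, -0.001, 0.027]
force: [-0.1, 0.1, 0.2]
gripper_width: 0.525
[0.51270167 0.06522739 0.02449078] [-3.13970985e+00 -1.49162215e-03  2.68071527e-02] [-0.06376094  0.13034141  0.20906264] [ 0.03179983 -0.12705227 -0.02050768]
```

```bash
python3 -m pendant '{"fingers":[5,5,5,5],"offset":[[0.22,-0.5,0],[0,0,1],[0,0,0.9],[0,0,0]],"angular":[[0,0,0],[0,0,0],[0,0,0],[0,0,0]]}'; python3 -c "
from h import *
s=env.sense();print(s['ee_pos'],s['ee_rot'],s['force'],s['moment'])"
```

```text
t: 3.02
ee_pos: [0.5157, 0.0702, 0.007]
ee_rot: [-3.14, -0.005, 0.027]
force: [-0.7, 0.8, 0.2]
gripper_width: 0.526
[0.51568431 0.07023686 0.00697015] [-3.13977534 -0.00524217  0.02664161] [-0.73719041  0.80302055  0.20306637] [ 0.00010359 -0.08430619  0.02818236]
```

```bash
python3 -m pendant '{"fingers":[5,3,2,1.2,1,0.6,0.6,0.6],"offset":[[-0.07,0,0.25],[0,0,0],[0,0,0],[0,0,0],[0,0,0],[0,0,0],[0,0,0],[0,0,0]],"angular":[[0,0.2,0],[0,0,0],[0,0,0],[0,0,0],[0,0,0],[0,0,0],[0,0,0],[0,0,0]]}' 30; python3 -c "
from h import *
s=env.sense();print(s['ee_pos'],s['ee_rot'],s['force'],s['moment'],s['gripper_width']*95.1)"
```

```text
t: 4.03
ee_pos: [0.5152, 0.0703, 0.0047]
ee_rot: [-3.14, -0.01, 0.027]
force: [0.0, -0.1, -0.0]
gripper_width: 0.059
[0.51515579 0.07025008 0.00473844] [-3.13977922 -0.00957224  0.02676725] [ 0.00942805 -0.13338023 -0.02691638] [-0.00444182 -0.11190015  0.00672675] 5.610788189656501
```

```bash
python3 - <<'E'
from h import *
im=read_camera('wrist'); 
save('pics/w2c.png',cv2.resize(im[170:290,190:330],None,fx=5,fy=5,interpolation=cv2.INTER_CUBIC))
E
```

```text
(no output)
```

View pics/w2c.png

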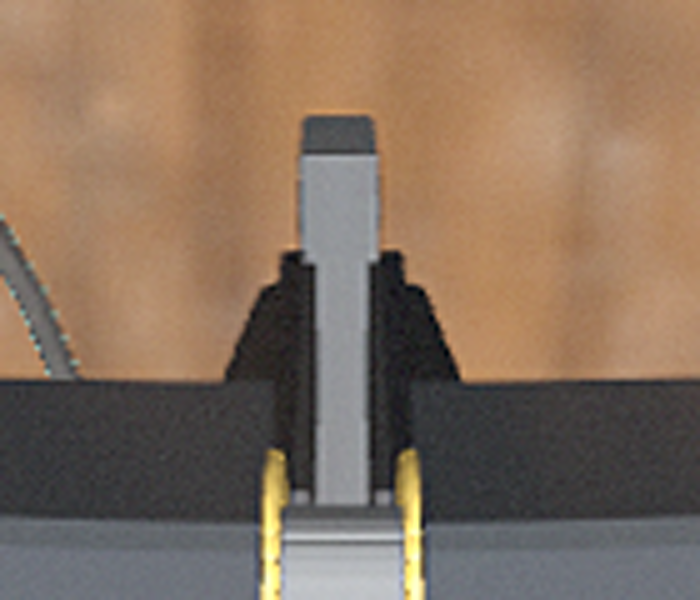

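```bash
cat > st.py <<'E'
from h import *
s=env.sense();p=s['ee_pos']*1000
gx=521.8+(43.5-p[1])*.046
print(p.round(2),'rpy',np.degrees(s['ee_rot']).round(2),'F',s['force'].round(2),'M',s['moment'].round(3),'w',round(s['gripper_width']*95.1,2),'lateral err',round(gx-p[0],2))
E
python3 -m pendant '{"fingers":[0,0,0,0],"offset":[[0,0,0],[0,0,0],[0,0,0],[0,0,0]],"angular":[[0,0,0],[0,-0.3,0],[0,0,0],[0,0,0]]}' 40; python3 st.py
python3 -m pendant '{"fingers":[0,0,0,0,0],"offset":[[0.1,-0.1,0],[0.1,-0.1,0],[0.1,-0.1,0],[0.1,-0.1,0],[0,0,0]],"angular":[[0,0,-0.4],[0,0,-0.4],[0,0,-0.3],[0,0,0],[0,0,0]]}' 40; python3 st.py
```

```text
t: 4.58
ee_pos: [0.5152, 0.0703, 0.0047]
ee_rot: [-3.14, -0.004, 0.027]
force: [0.1, -0.0, 0.1]
gripper_width: 0.004
[515.2   70.26   4.72] rpy [-179.9    -0.23    1.53] F [ 0.14 -0.    0.07] M [-0.005 -0.084  0.011] w 0.36 lateral err 5.37
t: 5.2
ee_pos: [0.5194, 0.0748, 0.0047]
ee_rot: [-3.14, -0.004, 0.047]
force: [0.6, -0.2, 0.3]
gripper_width: 0.003
[519.37  74.76   4.75] rpy [-179.9    -0.23    2.72] F [ 0.64 -0.19  0.34] M [-0.031 -0.128 -0.008] w 0.26 lateral err 0.99
```

```bash
python3 - <<'E'
from h import *
im=read_camera('wrist'); s=read_camera('scene')
a=cv2.resize(im[170:290,190:330],None,fx=4,fy=4,interpolation=cv2.INTER_CUBIC)
c=get_calibration('scene'); u,v=proj(c,[.517,.07,.02]).astype(int); print(u,v)
b=cv2.resize(s[v-40:v+40,u-25:u+25],None,fx=4.8,fy=6,interpolation=cv2.INTER_CUBIC)[:480]
save('pics/w3.png',np.hstack([a,b]))
E
```

```text
277 198
```

View pics/w3.png

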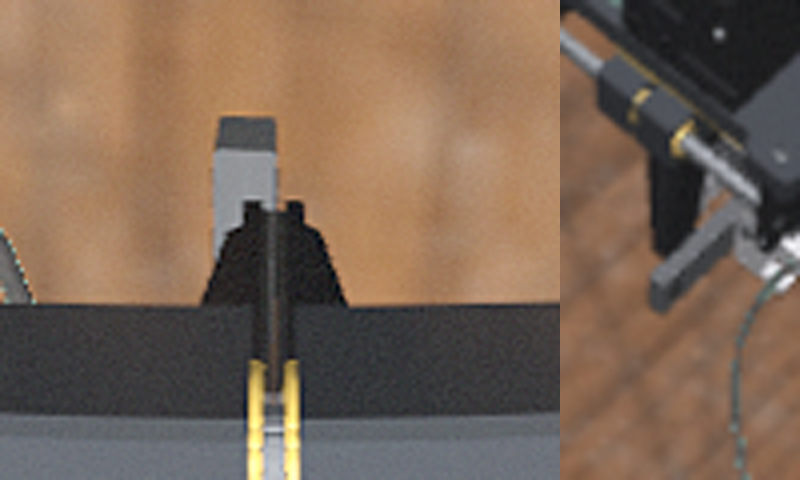

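```bash
python3 - <<'E'
from h import *
c=get_calibration('wrist'); s=env.sense(); T=R.from_euler('xyz',s['ee_rot']).as_matrix(); p=s['ee_pos']
for off in [(0,0,0),(0,-.01,0),(0,.01,0),(0,-.01,-.02),(0,-.01,-.04),(.025,-.01,0),(-.025,-.01,0),(.025,-.01,-.02),(-.025,-.01,-.02)]:
    print(off,proj(c,p+T@np.array(off),True).round(1))
print(c['eye'],p)
E
```

```text
(0, 0, 0) [257.7 227.3]
(0, -0.01, 0) [257.7 213.7]
(0, 0.01, 0) [257.7 240.4]
(0, -0.01, -0.02) [257.6 224.9]
(0, -0.01, -0.04) [257.6 238.6]
(0.025, -0.01, 0) [294.4 213.5]
(-0.025, -0.01, 0) [220.9 213.6]
(0.025, -0.01, -0.02) [298.1 224.6]
(-0.025, -0.01, -0.02) [217.2 224.7]
[0.51502989 0.15367034 0.19410713] [0.51929793 0.07468725 0.0047412 ]
```

```bash
python3 -m pendant '{"fingers":[5,5,5,5,5,5],"offset":[[0,0,-1],[0,0,0],[0,0,0],[-0.42,0.45,0],[0,0,1.0],[0,0,0]],"angular":[[0,0,0],[0,0,0],[0,0,0],[0,0,1.1],[0,0,0],[0,0,0]]}' 30; python3 st.py
python3 -m pendant '{"fingers":[5,5],"offset":[[0,0,0.2],[0,0,0]],"angular":[[0,0,0],[0,0,0]]}'; python3 st.py
```

```text
t: 6.05
ee_pos: [0.5148, 0.0695, 0.0048]
ee_rot: [-3.14, -0.004, 0.026]
force: [0.1, -0.3, 0.6]
gripper_width: 0.514
[514.83  69.46   4.8 ] rpy [-179.9    -0.23    1.51] F [ 0.08 -0.32  0.61] M [-0.014 -0.067  0.039] w 48.87 lateral err 5.78
t: 6.3
ee_pos: [0.5147, 0.0695, 0.0023]
ee_rot: [-3.14, -0.003, 0.027]
force: [-0.2, -1.3, -0.1]
gripper_width: 0.527
[514.73  69.48   2.31] rpy [-179.9    -0.19    1.52] F [-0.16 -1.26 -0.11] M [-0.003 -0.043 -0.007] w 50.14 lateral err 5.87
```

```bash
for i in 1 2 3; do python3 -m pendant '{"fingers":[5,5],"offset":[[0,0,0.2],[0,0,0]],"angular":[[0,0,0],[0,0,0]]}' >/dev/null; python3 st.py; done
```

```text
[5.1484e+02 6.9560e+01 2.3000e-01] rpy [-179.9    -0.2     1.52] F [ 0.13  0.19 -0.25] M [-0.058 -0.181  0.023] w 49.98 lateral err 5.76
[514.93  69.57  -1.8 ] rpy [-179.9    -0.21    1.52] F [ 0.07 -0.04 -0.41] M [-0.006 -0.063 -0.021] w 50.26 lateral err 5.67
[514.9   69.59  -3.95] rpy [-179.9    -0.21    1.53] F [ 0.02 -0.44  0.13] M [-0.043 -0.062 -0.009] w 50.24 lateral err 5.7
```

```bash
for i in 1 2 3 ; do python3 -m pendant '{"fingers":[5,5],"offset":[[0,0,0.2],[0,0,0]],"angular":[[0,0,0],[0,0,0]]}' >/dev/null; python3 st.py; done
```

```text
[514.93  69.58  -6.06] rpy [-179.9    -0.22    1.53] F [ 0.31 -0.17 -0.17] M [ 0.01  -0.112 -0.007] w 50.09 lateral err 5.67
[514.97  69.58  -8.2 ] rpy [-179.9    -0.22    1.53] F [ 0.7  -0.35 -0.29] M [-0.062 -0.1   -0.002] w 50.11 lateral err 5.63
[514.97  69.57 -10.37] rpy [-179.9    -0.22    1.53] F [ 0.09 -0.05  0.32] M [-0.039 -0.145  0.004] w 49.85 lateral err 5.63
```

```bash
for i in 1 2 ; do python3 -m pendant '{"fingers":[5,5],"offset":[[0,0,0.15],[0,0,0]],"angular":[[0,0,0],[0,0,0]]}' >/dev/null; python3 st.py; done
```

```text
[514.98  69.59 -11.96] rpy [-179.9    -0.22    1.53] F [ 0.55 -0.33  0.72] M [-0.043 -0.146  0.03 ] w 49.67 lateral err 5.62
[514.99  69.62 -13.55] rpy [-179.9    -0.22    1.52] F [-0.53 -0.45  0.2 ] M [-0.014 -0.143 -0.025] w 49.86 lateral err 5.61
```

```bash
python3 -m pendant '{"fingers":[3,2,1.2,1,0.8,0.5,0.5,0.5],"offset":[[0,0,0],[0,0,0],[0,0,0],[0,0,0],[0,0,0],[0,0,0],[0,0,0],[0,0,0]],"angular":[[0,0,0],[0,0,0],[0,0,0],[0,0,0],[0,0,0],[0,0,0],[0,0,0],[0,0,0]]}' 30; python3 st.py
```

```text
t: 9.3
ee_pos: [0.515, 0.0696, -0.0135]
ee_rot: [-3.14, -0.004, 0.027]
force: [0.3, -0.5, 0.8]
gripper_width: 0.098
[514.98  69.58 -13.49] rpy [-179.9    -0.22    1.52] F [ 0.27 -0.49  0.83] M [-0.035 -0.115 -0.002] w 9.36 lateral err 5.62
```

```bash
python3 -m pendant '{"fingers":[0.3,0.3,0.3,0.3,0.3,0.3,0.3],"offset":[[0,0,0],[0.1,-0.1,0],[0.1,-0.1,0],[0.1,-0.1,0],[0.1,-0.1,0],[0.1,-0.1,0],[0,0,0]],"angular":[[0,0,0],[0,0,-0.4],[0,0,-0.4],[0,0,-0.3],[0,0,0],[0,0,0],[0,0,0]]}' 45; python3 st.py
```

```text
t: 10.18
ee_pos: [0.5184, 0.0741, -0.0135]
ee_rot: [-3.14, -0.0, 0.047]
force: [-1.7, -1.9, 0.8]
gripper_width: 0.101
[518.42  74.07 -13.49] rpy [-179.94   -0.      2.7 ] F [-1.69 -1.87  0.84] M [-0.326  0.126 -0.138] w 9.56 lateral err 1.97
```

```bash
python3 -m pendant '{"fingers":[0.3,0.3,0.3,0.3,0.3],"offset":[[0.1,-0.2,0],[0.1,-0.2,0],[0,-0.2,0],[0,-0.2,0],[0,0,0]],"angular":[[0,0,0],[0,0,0],[0,0,0],[0,0,0],[0,0,0]]}'; python3 st.py;python3 -m pendant '{"fingers":[0.3,0.3,0.3,0.3,0.3,0.3,0.3],"offset":[[0,-0.25,0],[0,-0.25,0],[0,-0.25,0],[0,-0.25,0],[0,-0.25,0],[0,-0.25,0],[0,0,0]],"angular":[[0,0,0],[0,0,0],[0,0,0],[0,0,0],[0,0,0],[0,0,0],[0,0,0]]}'; python3 st.py
```

```text
t: 10.8
ee_pos: [0.5209, 0.0818, -0.0135]
ee_rot: [-3.141, -0.001, 0.048]
force: [-2.8, -1.3, 2.1]
gripper_width: 0.1
[520.94  81.76 -13.51] rpy [-1.7999e+02 -7.0000e-02  2.7700e+00] F [-2.81 -1.32  2.07] M [-0.182  0.332 -0.087] w 9.5 lateral err -0.9
t: 11.68
ee_pos: [0.5219, 0.0962, -0.0135]
ee_rot: [3.141, -0.004, 0.049]
force: [-1.5, -0.4, 1.2]
gripper_width: 0.101
[521.85  96.16 -13.5 ] rpy [179.95  -0.24   2.81] F [-1.53 -0.43  1.16] M [-0.086  0.256 -0.142] w 9.63 lateral err -2.47
```

```bash
python3 -m pendant '{"fingers":[0.3,0.3,0.3,0.3],"offset":[[-0.12,-0.1,0],[-0.12,-0.1,0],[0,-0.1,0],[0,0,0]],"angular":[[0,0,0.1],[0,0,0],[0,0,0],[0,0,0]]}'; python3 st.py
```

```text
t: 12.18
ee_pos: [0.5202, 0.0995, -0.0135]
ee_rot: [3.141, -0.006, 0.048]
force: [0.4, -1.7, -0.3]
gripper_width: 0.101
[520.17  99.49 -13.47] rpy [179.95  -0.36   2.74] F [ 0.35 -1.74 -0.31] M [-0.313 -0.186  0.051] w 9.62 lateral err -0.94
```

```bash
python3 -m pendant '{"fingers":[0.3,0.3,0.3,0.3],"offset":[[-0.1,-0.1,0],[0,-0.1,0],[0,0,0],[0,0,0]],"angular":[[0,0,0],[0,0,0],[0,0,0],[0,0,0]]}'; python3 st.py;  python3 - <<'E'
from h import *
t=read_camera('top'); s=read_camera('scene')
a=cv2.resize(t[165:210,270:335],None,fx=6,fy=6,interpolation=cv2.INTER_CUBIC)
c=get_calibration('scene'); u,v=proj(c,[.52,.03,.02]).astype(int)
b=cv2.resize(s[v-45:v+30,u-40:u+40],None,fx=4.8,fy=4.8,interpolation=cv2.INTER_CUBIC)
o=np.zeros((360,390+384,3),np.uint8);o[:270,:390]=a;o[:360,390:]=b; save('pics/v4.png',o)
E
```

```text
t: 12.68
ee_pos: [0.5191, 0.1017, -0.0135]
ee_rot: [3.141, -0.007, 0.048]
force: [0.7, -2.3, -0.7]
gripper_width: 0.098
[519.08 101.65 -13.49] rpy [179.95  -0.37   2.74] F [ 0.72 -2.27 -0.73] M [-0.342 -0.206  0.031] w 9.34 lateral err 0.04
```

View pics/v4.png

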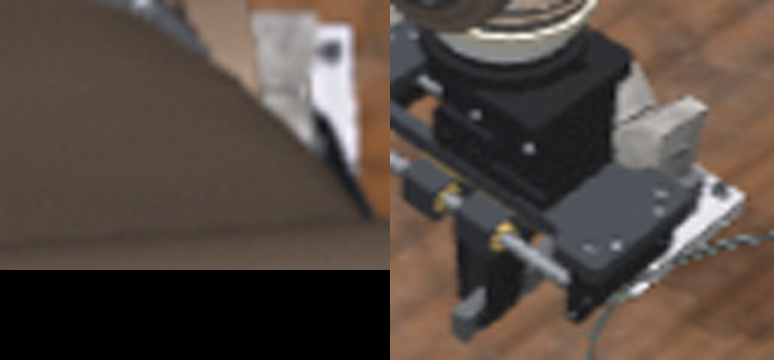

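```bash
for i in 1 2 3; do python3 -m pendant '{"fingers":[0.3,0.3],"offset":[[0,-0.12,0],[0,0,0]],"angular":[[0,0,0],[0,0,0]]}' >/dev/null; python3 st.py; done
```

```text
[518.96 102.9  -13.5 ] rpy [179.95  -0.37   2.73] F [ 0.8  -1.08  0.12] M [-0.026 -0.184  0.019] w 9.52 lateral err 0.11
[518.82 104.2  -13.48] rpy [179.95  -0.36   2.73] F [ 1.13 -0.33 -0.32] M [-0.121 -0.107  0.081] w 9.65 lateral err 0.18
[518.71 105.53 -13.48] rpy [179.96  -0.35   2.73] F [ 0.68 -0.87  0.76] M [-0.105 -0.139 -0.007] w 9.45 lateral err 0.23
```

```bash
for i in 1 2 3; do python3 -m pendant '{"fingers":[0.3,0.3],"offset":[[0,-0.1,0],[0,0,0]],"angular":[[0,0,0],[0,0,0]]}' >/dev/null; python3 st.py; done
```

```text
[518.63 106.61 -13.5 ] rpy [179.96  -0.35   2.73] F [ 0.01 -0.84  1.18] M [-0.077 -0.136  0.022] w 9.63 lateral err 0.26
[518.57 107.68 -13.48] rpy [179.96  -0.35   2.73] F [ 0.27 -1.13 -0.3 ] M [-0.14  -0.162  0.016] w 9.1 lateral err 0.28
[518.47 108.77 -13.51] rpy [179.96  -0.34   2.73] F [-0.71 -1.14 -0.  ] M [-0.089 -0.1   -0.   ] w 9.53 lateral err 0.33
```

```bash
for i in 1 2 3; do python3 -m pendant '{"fingers":[0.3,0.3],"offset":[[0,-0.15,0],[0,0,0]],"angular":[[0,0,0],[0,0,0]]}' >/dev/null; python3 st.py; done
```

```text
[518.42 110.4  -13.48] rpy [179.96  -0.35   2.73] F [ 0.4  -0.28  0.43] M [-0.049 -0.122  0.06 ] w 9.82 lateral err 0.3
[518.32 112.06 -13.47] rpy [179.96  -0.35   2.73] F [ 0.04 -0.68  0.18] M [-0.049 -0.103  0.033] w 9.81 lateral err 0.32
[518.24 113.68 -13.47] rpy [179.97  -0.35   2.73] F [ 0.03 -0.6   1.1 ] M [-0.027 -0.073  0.01 ] w 9.39 lateral err 0.33
```

```bash
for i in 1 2 3 4 5; do python3 -m pendant '{"fingers":[0.3,0.3,0.3],"offset":[[0,-0.15,0],[0,-0.15,0],[0,0,0]],"angular":[[0,0,0],[0,0,0],[0,0,0]]}' >/dev/null; python3 st.py; done
```

```text
[518.07 116.86 -13.49] rpy [179.96  -0.34   2.73] F [ 0.46 -0.91 -0.46] M [-0.152 -0.032 -0.005] w 9.85 lateral err 0.36
[517.89 120.21 -13.49] rpy [179.97  -0.34   2.72] F [ 1.31 -0.86 -0.16] M [-0.085 -0.108  0.001] w 9.42 lateral err 0.38
[517.74 123.51 -13.48] rpy [179.97  -0.35   2.73] F [-0.81 -1.34  0.15] M [-0.048 -0.144  0.016] w 9.64 lateral err 0.38
[517.6  126.74 -13.49] rpy [179.98  -0.35   2.72] F [ 0.3  -0.73  0.57] M [ 0.017 -0.11  -0.011] w 9.73 lateral err 0.37
[517.47 129.95 -13.49] rpy [179.98  -0.35   2.72] F [ 0.29  0.15 -0.04] M [-0.025 -0.065  0.023] w 9.53 lateral err 0.35
```

```bash
python3 -m pendant '{"fingers":[0.3,0.3,0.3,0.3,0.3,0.3,0.3,0.3,0.3,0.3],"offset":[[0,-0.2,0],[0,-0.2,0],[0,-0.2,0],[0,-0.2,0],[0,-0.3,0],[0,-0.3,0],[0,-0.5,0],[0,-0.5,0],[0,-0.5,0],[0,0,0]],"angular":[[0,0,0],[0,0,0],[0,0,0],[0,0,0],[0,0,0],[0,0,0],[0,0,0],[0,0,0],[0,0,0],[0,0,0]]}'; python3 st.py
python3 -m pendant '{"fingers":[0.3,0.3,0.3,0.3,0.3,0.3,0.3],"offset":[[0,0,-0.2],[0,0,-0.5],[0,-0.5,-1],[0,-1.5,-2],[0,-1.5,-2],[0,0,0],[0,0,0]],"angular":[[0,0,0],[0,0,0],[0,0,0],[0,0,0],[0,0,0],[0,0,0],[0,0,0]]}'; python3 st.py
python3 - <<'E'
from h import *
import json
c=get_calibration('wrist'); im=read_camera('wrist'); save('pics/w5.png',im)
json.dump({k:np.array(v).tolist() for k,v in c.items()},open('w5.json','w'))
E
```

```text
t: 18.15
ee_pos: [0.5159, 0.1614, -0.0135]
ee_rot: [3.141, -0.006, 0.048]
force: [0.1, 1.6, -0.1]
gripper_width: 0.102
[515.94 161.36 -13.5 ] rpy [179.98  -0.35   2.73] F [ 0.08  1.61 -0.06] M [ 0.283 -0.098  0.013] w 9.74 lateral err 0.43
t: 19.02
ee_pos: [0.5133, 0.1972, 0.0465]
ee_rot: [3.141, -0.005, 0.047]
force: [-0.2, -1.1, -2.4]
gripper_width: 0.103
[513.29 197.23  46.5 ] rpy [179.99  -0.31   2.69] F [-0.15 -1.09 -2.41] M [ 0.08  -0.069 -0.033] w 9.77 lateral err 1.43
```

View pics/w5.png

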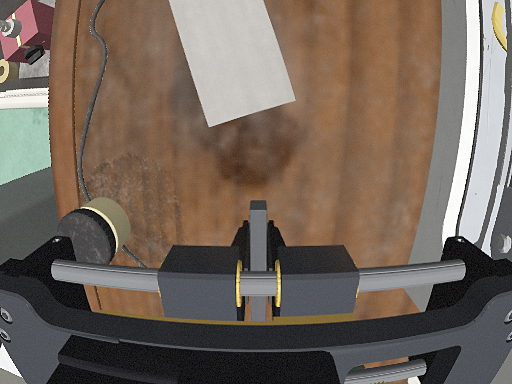

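```bash
python3 - <<'E'
from h import *
import json
c=get_calibration('top')
P=np.array([w(c,x/2.5+135-.3,(y-385)/2.5+170-.3,.008)[:2] for x,y in [(150,405),(172,470),(48,515),(25,449)]])
print((P*1000).round(1), (P.mean(0)*1000).round(1),'sides',np.linalg.norm(np.diff(P,axis=0),axis=1)*1000)
for a,b in((0,3),(1,2)): d=P[b]-P[a]; print('long axis',np.degrees(np.arctan2(d[1],d[0])))
c=json.load(open('w5.json'))
im=cv2.cvtColor(cv2.imread('pics/w5.png'),cv2.COLOR_BGR2HSV)
m=((im[...,1]<40)&(im[...,2]>150)).astype(np.uint8); m[150:]=0;m[:,:150]=0;m[:,330:]=0
n,l,st,ce=cv2.connectedComponentsWithStats(m);k=1+st[1:,4].argmax();ys,xs=np.where(l==k)
Q=np.array([w(c,x,y,.008,True)[:2] for x,y in zip(xs,ys)])
h=cv2.convexHull((Q*1e5).astype(np.float32)); print('minrect',cv2.minAreaRect(h),'(1e-5 m)', ys.min())
for u,v in((209,127),(295,100)): print('near corner',w(c,u,v,.008,True).round(4))
g=cv2.imread('pics/w5.png')[190:230,240:280]; print(g[:,18].mean(1).astype(int)); print(g[25].mean(1).astype(int))
for v in(200,202,212): print(v,w(c,258.3,v,.079,True).round(4),w(c,258.3,v,.060,True).round(4))
E
```

```text
[[537.5 283. ]
 [472.7 260.2]
 [428.3 381.5]
 [493.6 406.2]] [483.  332.7] sides [ 68.73381117 129.19891303  69.74226232]
long axis 109.6362548740919
long axis 110.07853138902783
minrect ((48685.4296875, 32517.17578125), (6982.67919921875, 11028.978515625), 19.694677352905273) (1e-5 m) 0
near corner [0.4732 0.2617 0.008 ]
near corner [0.5378 0.2852 0.008 ]
[ 84  97  99 108 106 106 103 107 108 114  73  58  59  56  61  67  61  64
  63  70 131 123 121 121 124 117 119 122 122 119 120 121 117 118 124 122
 121 119 122 120]
[ 95  96 100 100 100 103 106 110  95  83 104 119 121 116 116 120 119 117
 117 118 119 118 114 118 117 124  95  96 110 109 103 104 101 102 101 104
 111 107 109 111]
200 [0.5122 0.2272 0.079 ] [0.5126 0.2212 0.06  ]
202 [0.5122 0.226  0.079 ] [0.5126 0.2199 0.06  ]
212 [0.5125 0.2202 0.079 ] [0.5129 0.2133 0.06  ]
```

```bash
cat > go.py <<'E'
from h import *
s=env.sense();T=R.from_euler('xyz',s['ee_rot']).as_matrix();p=s['ee_pos']
print('tool offset cm',(T.T@(np.array([.4726,.3638,-.0055])-p)*100).round(2),'yaw left',19.8-np.degrees(s['ee_rot'][2]).round(2))
E
python3 -m pendant '{"fingers":[0.3,0.3,0.3,0.3,0.3,0.3],"offset":[[0,-3,0],[0,-3,0],[0,-3,0],[0,-3,0],[0,0,0],[0,0,0]],"angular":[[0,0,-5],[0,0,-5],[0,0,-4],[0,0,-3],[0,0,0],[0,0,0]]}'; python3 st.py; python3 go.py
```

```text
t: 19.82
ee_pos: [0.4913, 0.3139, 0.0416]
ee_rot: [3.139, 0.003, 0.348]
force: [-0.2, -0.5, -2.4]
gripper_width: 0.101
[491.28 313.85  41.57] rpy [1.7986e+02 1.5000e-01 1.9930e+01] F [-0.2  -0.46 -2.4 ] M [ 0.097 -0.126  0.035] w 9.58 lateral err 18.09
tool offset cm [-0.04 -5.34  4.69] yaw left -0.129999999999999
```

```bash
python3 -m pendant '{"fingers":[0.3,0.3,0.3,0.3,0.3,0.3,0.3],"offset":[[0,-2,0],[0,-2,0],[0,-1.2,1],[0,0,1],[0,0,0.8],[0,0,0],[0,0,0]],"angular":[[0,0,0],[0,0,0],[0,0,0],[0,0,0],[0,0,0],[0,0,0],[0,0,0]]}'; python3 st.py; python3 go.py
```

```text
t: 20.7
ee_pos: [0.4728, 0.3636, 0.0103]
ee_rot: [3.139, 0.004, 0.345]
force: [0.4, 1.0, -2.3]
gripper_width: 0.102
[472.76 363.63  10.27] rpy [179.83   0.26  19.75] F [ 0.43  0.98 -2.27] M [ 0.101 -0.133  0.019] w 9.7 lateral err 34.32
tool offset cm [-0.   -0.03  1.58] yaw left 0.05000000000000071
```

```bash
python3 -m pendant '{"fingers":[0.3,0.3,0.3,0.3,0.3],"offset":[[0,0,0.6],[0,0,0.4],[0,0,0.2],[0,0,0],[0,0,0]],"angular":[[0,0,0],[0,0,0],[0,0,0],[0,0,0],[0,0,0]]}'; python3 st.py; python3 go.py; for i in 1 2 3; do python3 -m pendant '{"fingers":[0.3,0.3],"offset":[[0,0,0.08],[0,0,0]],"angular":[[0,0,0],[0,0,0]]}'>/dev/null; python3 st.py;done
```

```text
t: 21.32
ee_pos: [0.4732, 0.3633, -0.002]
ee_rot: [3.139, 0.004, 0.344]
force: [-0.3, 0.3, -1.9]
gripper_width: 0.098
[473.23 363.31  -2.03] rpy [179.84   0.21  19.71] F [-0.32  0.34 -1.93] M [ 0.102 -0.102 -0.048] w 9.31 lateral err 33.86
tool offset cm [-0.04 -0.07  0.35] yaw left 0.08999999999999986
[473.3  363.36  -2.7 ] rpy [179.85   0.19  19.71] F [ 0.15  0.09 -2.53] M [ 0.145 -0.094  0.017] w 9.56 lateral err 33.78
[473.32 363.43  -3.46] rpy [179.85   0.18  19.71] F [ 0.15 -0.33 -2.63] M [ 0.112 -0.099 -0.011] w 10.16 lateral err 33.77
[473.3  363.41  -4.35] rpy [179.85   0.18  19.71] F [-0.03 -0.75 -1.34] M [ 0.076 -0.114  0.079] w 9.27 lateral err 33.78
```

```bash
for i in 1 2; do python3 -m pendant '{"fingers":[0.3,0.3],"offset":[[-0.03,0,0.06],[0,0,0]],"angular":[[0,0,0],[0,0,0]]}'>/dev/null; python3 st.py;done
```

```text
[473.03 363.3   -5.  ] rpy [179.85   0.18  19.71] F [ 0.02 -1.29 -1.48] M [ 0.126 -0.097  0.006] w 10.19 lateral err 34.06
[472.86 363.25  -5.44] rpy [1.7985e+02 1.6000e-01 1.9710e+01] F [-0.47  0.2  -1.91] M [ 0.067 -0.057  0.007] w 9.28 lateral err 34.24
```

```bash
for i in 1 2 3; do python3 -m pendant '{"fingers":[0.3,0.3],"offset":[[0,0,0.04],[0,0,0]],"angular":[[0,0,0],[0,0,0]]}'>/dev/null; python3 st.py;done
```

```text
[472.86 363.26  -5.45] rpy [1.7985e+02 1.5000e-01 1.9710e+01] F [ 0.6   0.08 -0.79] M [ 0.095 -0.097  0.021] w 9.97 lateral err 34.23
[472.87 363.25  -5.43] rpy [1.7985e+02 1.3000e-01 1.9710e+01] F [-0.93  0.39 -0.69] M [ 0.033  0.004 -0.026] w 9.65 lateral err 34.23
[472.86 363.26  -5.47] rpy [1.7985e+02 1.3000e-01 1.9720e+01] F [-0.53 -0.42  0.24] M [0.001 0.017 0.017] w 9.78 lateral err 34.24
```

```bash
python3 -m pendant '{"fingers":[1,1,1.3,1.7,2.2,3,3],"offset":[[0,0,0],[0,0,0],[0,0,0],[0,0,0],[0,0,0],[0,0,0],[0,0,0]],"angular":[[0,0,0],[0,0,0],[0,0,0],[0,0,0],[0,0,0],[0,0,0],[0,0,0]]}' 5; python3 st.py
python3 -m pendant '{"fingers":[3,3,3,3,3,3,3,3],"offset":[[0,0,-1],[0,0,-2],[0,0,-4],[0,0,-5],[0,-4,-4],[0,-5,0],[0,-5,0],[0,0,0]],"angular":[[0,0,0],[0,0,0],[0,0,0],[0,0,0],[0,0,0],[0,0,0],[0,0,0],[0,0,0]]}'; python3 st.py
python3 - <<'E'
from h import *
t=read_camera('top'); s=read_camera('scene')
save('pics/top6.png',t);save('pics/scene6.png',s)
a=cv2.resize(t[160:260,130:345],None,fx=3.6,fy=3.6,interpolation=cv2.INTER_CUBIC)
b=s[150:310,150:360]
o=np.zeros((600,774,3),np.uint8);o[:360]=a;b=cv2.resize(b,None,fx=1.5,fy=1.5,interpolation=cv2.INTER_CUBIC);o[360:,:b.shape[1]]=b;
d=cv2.resize(s[150:220,265:335],(240,240),interpolation=cv2.INTER_CUBIC); o[360:,400:640]=d
save('pics/v6.png',o)
E
```

```text
t: 24.2
ee_pos: [0.4731, 0.3634, -0.0059]
ee_rot: [3.139, 0.002, 0.344]
force: [-0.8, 0.5, -0.1]
gripper_width: 0.313
[473.14 363.43  -5.88] rpy [1.7986e+02 1.0000e-01 1.9720e+01] F [-0.8   0.46 -0.11] M [ 0.025 -0.116  0.002] w 29.76 lateral err 33.94
t: 25.2
ee_pos: [0.4252, 0.4993, 0.1653]
ee_rot: [-3.142, -0.002, 0.342]
force: [-0.2, -0.1, -1.3]
gripper_width: 0.315
[425.19 499.28 165.34] rpy [-1.7999e+02 -1.4000e-01  1.9590e+01] F [-0.21 -0.07 -1.28] M [-0.023 -0.131 -0.014] w 29.91 lateral err 75.64
```

View pics/v6.png

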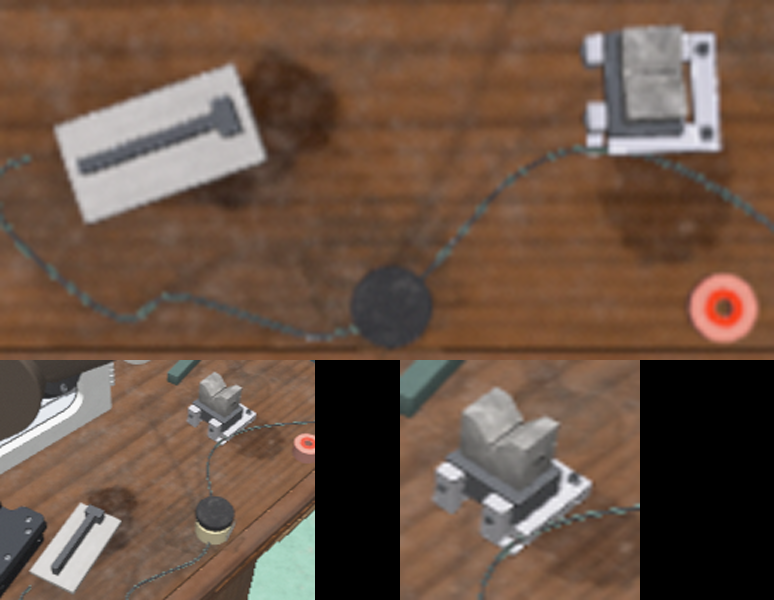

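```bash
python3 -c "
from rig import env
print(env.job_done(), env.sense()['t'])"
```

```text
the job is handed in; nothing more can be done
the job is handed in; nothing more can be done
```

The bar is out of the fork and lying flat on the steel plate. The V block and spacer settled upright on the rails. I handed the job in at about 25 s.

**Drawing the bar:** The wrist picture put the gate about 6 mm to one side of the bar. I gripped the bar, shifted and turned it onto the gate line, and pulled it through in 1–3 mm steps. Drag readings stayed around 1–3 N and no shoulder caught. Forces were read only at the end of each step, so a brief peak within a step would not have shown.

**Placing it:** I lowered the bar in small steps and let go once its weight had come off the gripper.

**Last checks:**
- **Bar:** in the final top picture it is within about 1.5 mm of the plate's centre and about 1 degree of its length.
- **Stack:** upright in both final pictures.
- **Jar, wheel and dressing stick:** I saw no change in the jar or wheel. The stick was only partly in the last pictures, but I never went near it.

**What disagreed:**
- **Finger length:** the fingertips sit about 15 mm short of the reported TCP. My first grasp, at a reported height of 4.7 mm, closed above the bar without gripping it. I lowered the tool to a reported -13.5 mm and gripped it there.
- **Sideways drift:** during the early pull the tool drifted about 2.5 mm sideways. I corrected this before the head reached the gate.

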